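# Vent and open the vacuum pot

## Task

The vacuum pot is still pumped down, so its lid is held fast: swing the red lever of the vent tap on the lid fully open (in line with its valve) to let the air in and leave it open. Then lift the lid off by its black handle, carry it level and set it down gently, right side up, flat in the empty white tray. Do not shove or lift the pot, and leave the other things on the bench alone.

Things in the scene. Friction and masses are not known exactly. Their poses are not given: they have to be found in the camera images.
- pot: Round stainless steel pot standing loose on the bench, about 3 kg, 100 mm high, 160 mm bore, 182 mm over the rolled rim; origin at the centre of its underside, z up. A capped side port sticks out to 119 mm from the axis along its -x, 25 to 65 mm above the bench.
- lid: Clear round lid, 184 mm across, 0.55 to 0.85 kg in all, lying on the pot's rim, held fast by vacuum until the vent lever is past about 70 degrees. Origin: centre of its underside (a step 155 mm wide, 4 mm deep, loose in the pot's mouth), 96 mm above the pot's underside when seated; z up. The plate's top is 16 mm above the origin. It carries gauge, handle and vent tap in a row along its x.
- gauge (a point): Centre of the dial of the round vacuum gauge, 40 mm wide, at x = -61 mm on the lid; its top is 54 mm above the lid's origin. Its needle swings as the tap opens.
- tap_axis (a point): On the vent tap's upright turning axis at the lever's mid height: lid x = 73.5 mm, y = 0, 60 mm above the lid's origin. The tap: brass elbow at lid x = 47 mm, then a level steel valve, 25 mm thick, running out along lid +x to an inlet filter that ends at x = 110 mm. Top of valve and elbow: 49 mm above the lid's origin.
- handle (a point): Middle of the lid's black bridge handle, 56 mm above the lid's origin on its axis. The bar runs along the lid's x, 66 mm long, 12 mm wide (lid y) and 12 mm high, with posts at x = +-27 mm; 34 mm free under it; nothing beside it along lid y.
- lever_grip (a point): Point in the red lever's sleeve, at mid height, 38 mm out from the tap's axis. The lever reaches 57 mm from the axis; its red sleeve (15 to 57 mm from the axis) is 12 mm wide and 8 mm high, from 56 to 64 mm above the lid's origin. The point's y axis points outward along the lever.
- vent (a joint): Angle of the vent lever about its upright axis: 0 = shut, lever pointing along the lid's +y, across the valve; it turns clockwise seen from above to 1.571 = fully open against its stop, lever pointing along the lid's +x, in line with the valve. It stays where it is left; turning takes 0.06 N m (about 1.6 N at the point).
- tray: Empty white square tray fixed to the bench, 250 mm by 250 mm outside, 5 mm walls, rim 16 mm high, inner floor 240 mm by 240 mm, 5 mm above the bench; origin at the centre of its underside, axes along its sides.
- tube: Bystander: loose aluminium tube 40 mm wide, 106 mm tall on a square 64 mm foot; origin at the centre of its underside.
- bottle: Bystander: loose closed white bottle, 60 mm wide, 150 mm tall, blue cap; origin at the centre of its underside.
- driver: Bystander: loose screwdriver with a yellow handle lying near the far side of the bench, about 200 mm long; origin under its middle.
Mind the look-alikes: they are no part of the job. What is shaped like the pot but purple is not meant.

How it is judged:
On the way, in this order (a step that is already met when the one before it is completed fails the run):
1. the vent lever is swung open with the lid still seated on the pot (value of joint vent above 1.35 rad and z of lid in the frame of pot below 0.101 m), for 0.2 s.
2. the lid is lifted clear of the pot (z of lid in the frame of pot above 0.112 m), for 0.1 s.
At the end, for the whole second after the job is handed in: The lid lies flat (within 4 mm of the tray's floor, tilted less than 0.04 rad), right side up, inside the tray's rim, at rest, with the vent lever still open (beyond 1.3 rad) (value of joint vent above 1.3 rad and x of lid in the frame of tray between -0.034 and 0.034 m and y of lid in the frame of tray between -0.034 and 0.034 m and z of lid in the frame of tray below 0.009 m and angle between lid's own z axis and vertical below 0.04 rad and linear speed of lid below 0.02 m/s); the robot touches nothing.
It fails at once if the pot is shoved more than 25 mm, lifted or tipped (distance of pot from where it was at the start of the episode above 0.025 m or height (world z) of pot above 0.008 m or angle between pot's own z axis and vertical above 0.08 rad).
It fails at once if the lid is tipped more than 0.35 rad (20 degrees) (angle between lid's own z axis and vertical above 0.35 rad).
It fails at once if the lid is dropped or slammed into the tray (faster than 0.3 m/s within 25 mm of the tray's floor, as in a fall of several mm) (z of lid in the frame of tray below 0.03 m and linear speed of lid above 0.3 m/s).
It fails at once if the tube, the bottle or the screwdriver is moved more than 20 mm (distance of any of tube, bottle, driver from where it was at the start of the episode above 0.02 m).
It also fails if it takes over 67 s, if anything falls off the work surface, if the arm or the gripper's body presses on something with over 40 N, if the wrist force passes 120 N, or if a joint passes its speed limit or range.

## Robot

A 7-joint arm with a two-finger parallel gripper is mounted at the origin on the work surface. World frame = base frame: x ahead of the robot, y to its left, z up, the work surface at z = 0. Lengths are in m, angles in rad, forces in N, time in s.
With the tool pointing down it reaches from about 0.425 to 0.8 m from the base axis. Payload 8.3 kg.
Tool frame: the origin (TCP) lies midway between the tips of the shut fingers; the grasp point (between the pads) lies 19 mm behind it; z points along the fingers, y is the line along which they close (so a half turn about z gives the same grasp; the last joint's range is limited). The gripper opens to 85 mm and grips with 20 to 120 N. Pads are 22 mm wide; open, the fingers measure 114 mm over their backs; the gripper's body (76 mm by 85 mm) begins 54 mm behind the grasp point. The pads swing forward as they close: fully open they stand 13 mm farther back than shut.
Start: joints at [-1.187, 0.383, 0.016, 1.37, -0.006, 1.388, -0.046], TCP at [0.27, 0.564, 0.192] pointing down, gripper open.
Joint ranges: [-2.95, 2.95], [-0.25, 2.06], [-1.52, 1.56], [0.18, 2.33], [-1.44, 4.58], [0.02, 2.06], [-3.01, 3.01]. Speed limits (rad/s): [2.39, 2.39, 3.01, 3.01, 3.14, 3.14, 3.14].

## Interface

Orientations are given as a 3x3 rotation matrix whose columns are the frame's x, y, z axes.
In Python, from rig import manip gives the robot as it stands.
- The arm moves only by the tool carry_out, never from a script. Its argument "motion" is text: rows parted by semicolons, each of 7 numbers parted by spaces: the shift along the tool's x, y, z scaled (see below), then the turn, a rotation vector about the tool's x, y, z scaled (see below), then the opening, from -1 (shut) to 1 (fully open). A call has 1 to 5 rows; each row is the pose to reach, as a shift and turn from the pose commanded when the call began, along the tool's axes at that moment, turning the shorter way round; what a row does not reach only later rows make up. The controller multiplies each number of a shift by 12 cm and each number of a turn by 360 degrees. A row lasts 1/12 s, in which the tool goes at most 41.7 mm and 7.16 degrees, less where a joint would pass 70% of its speed; a pose out of reach is approached as far as the arm can. A call with a number of a shift or a turn outside -1 to 1 is refused whole. A call with a gripper value outside its range is refused whole. The fingers move at their own pace and stop on an object; the grip force is fixed at half the most. Time passes only in rows, so rows that repeat a pose let the fingers close. It gives the time, the measured TCP pose, the force, the opening and the grip force at its end, in the units of the state.
- manip.state(): the state, without advancing time (a new reading comes with each control period).
- manip.read_camera(name): name is "side" or "top"; returns a dict with "image" (400x640x3 uint8, blue, green, red), "mtx" (3x3 intrinsics, pixels), "R" (3x3) and "t" (3): a world point X has camera coordinates R X + t. Camera axes: x right, y down, z forward; pixel columns grow to the right and rows downward; lengths in m; the calibration is good to about 2 mm. A picture is of the moment at which its call begins. There is no depth.
- manip.hand_in(): hands the job in; it is judged then, once.
Trained networks look in a picture, given as the dict that the camera call returned (one of the last four; its "shot" number tells which), for a name from the list of things; names that differ only in an ending like _2 or _b are one class to them, and where a whole thing is asked for, a point or a joint stands for the part that bears it (a point fixed in the world has none). Each returns a list of dicts, best first, with "conf" (0 to 1); they miss things now and then, are a little off and sometimes report something else, mostly with a low value. They report only what shows in the picture. A call takes as long as a camera call. They do not tell look-alikes from the thing itself.
- manip.cut_out(target, picture): "mask" (400x640 bool, what is visible of it) and "point" ([column, row] in pixels, amid what is visible of it).
The state is a dict: "clock": time; "joint_positions": joint angles; "joint_vel": joint speeds; "tau": joint torques, N m; "eef_pos": TCP position; "tool_rot": TCP orientation; "force": force on the tool from outside, world axes, zero at the start; "torque": the same for the moment, N m; "gripper_width": finger opening in m; "gripper_force": force on a finger pad.
Only numpy, scipy, OpenCV 4.12 (cv2) and the standard library are available. Lean on these libraries where they do the work, as an engineer would, in place of code of your own. Each camera call takes 0.05 s, during which the arm holds its last target. There are 200 camera calls.

## Working session

There is one attempt and no reset: what is moved stays moved. The work goes in short steps, Python scripts to look and compute and a tool call to move; the robot and the scene stay as the last step left them, time stands still between calls to the robot, and variables do not carry over. Pictures are saved under pics/ and viewed, at most 11 in all, crops included, and the job is handed in when it is done.

Besides the shell and the picture viewer there is one more tool, called after ">>>" as a command line: name --argument value ..., lists and objects as JSON in quotes. carry_out: Moves the arm, as the interface text tells. Shifts and turns lie within -1 to 1; 1 stands for 12 cm of shift or 360 degrees of turn. Its arguments: {"type":"object","properties":{"motion":{"type":"string"}},"required":["motion"]}

```bash
mkdir -p pics; ls
cat > h.py <<'E'
import numpy as np, cv2
from rig import manip
def px(c,X):
    p=c["mtx"]@(c["R"]@np.asarray(X,float)+c["t"]); return p[:2]/p[2]
def at_z(c,uv,z):
    o=-c["R"].T@c["t"]; d=c["R"].T@np.linalg.solve(c["mtx"],[uv[0],uv[1],1.]); return o+d*(z-o[2])/d[2]
E
python3 - <<'E'
from h import *
s=manip.state(); print(s["clock"],s["eef_pos"],s["tool_rot"].round(3) if hasattr(s["tool_rot"],'round') else s["tool_rot"],s["gripper_width"])
cs={n:manip.read_camera(n) for n in("side","top")}
for n,c in cs.items():
    cv2.imwrite(f"pics/{n}0.png",c["image"]); print(n,(-c["R"].T@c["t"]).round(3))
    for t in("pot","lid","gauge","handle","tap_axis","lever_grip","tray","tube","bottle","driver"):
        for r in manip.cut_out(t,c)[:3]: print(t,round(r["conf"],2),np.round(r["point"]),r["mask"].sum())
E
```

```text
pics
0.0 [0.26974983 0.56313964 0.19095742] [[-0.902  0.432 -0.001]
 [ 0.432  0.902 -0.002]
 [ 0.    -0.002 -1.   ]] 0.08527125764153361
side [ 0.093 -0.875  1.156]
pot 0.73 [223. 136.] 1658
pot 0.73 [319. 138.] 1569
pot 0.67 [217. 196.] 2365
lid 0.79 [300. 176.] 1650
gauge 0.75 [299. 174.] 1645
handle 0.8 [298. 173.] 1595
tap_axis 0.68 [302. 175.] 1732
tap_axis 0.22 [312. 154.] 32
lever_grip 0.56 [309. 155.] 43
tray 0.62 [337. 292.] 6274
tray 0.34 [272. 153.] 327
driver 0.5 [380. 191.] 190
top [0.329 0.084 1.714]
pot 0.67 [251. 273.] 2295
pot 0.65 [160. 236.] 2397
pot 0.65 [227. 142.] 2219
lid 0.69 [279. 192.] 2104
gauge 0.96 [276. 194.] 2210
gauge 0.57 [270. 169.] 65
handle 0.74 [277. 190.] 2168
tap_axis 0.8 [277. 191.] 2165
lever_grip 0.49 [270. 169.] 84
tray 0.68 [391. 220.] 4672
tube 0.76 [212. 196.] 339
tube 0.65 [267. 169.] 64
bottle 0.69 [471. 206.] 348
driver 0.53 [314. 129.] 196
```

View pics/top0.png

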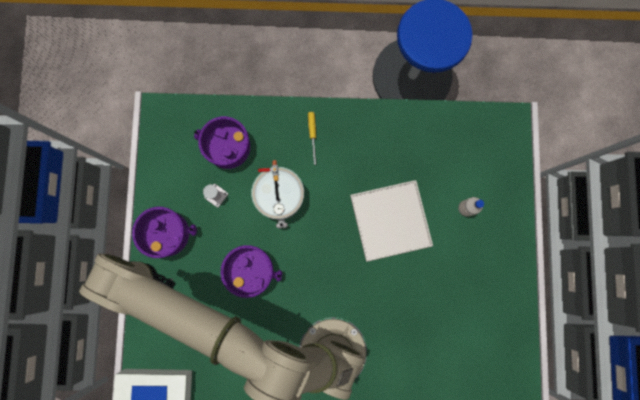

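View pics/side0.png

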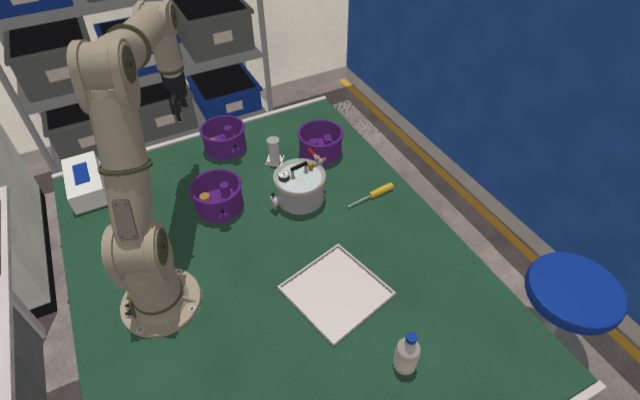

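The steel pot with its clear lid is at (278,192) in the top view. The purple pots at (224,142), (161,233) and (248,272) are look-alikes and don't fit "stainless steel". The tray is at (391,220), the tube at (215,196), the bottle at (471,206) and the driver at (313,138). I'll confirm the pot in an enlarged crop.

Run:
```python
from h import *
c=manip.read_camera("top"); d=manip.read_camera("side")
a=cv2.resize(c["image"][150:240,235:325],(400,400),interpolation=cv2.INTER_CUBIC)
b=cv2.resize(d["image"][135:225,255:345],(400,400),interpolation=cv2.INTER_CUBIC)
cv2.imwrite("pics/crop1.png",np.hstack([a,b]))
for c_ in(c,d):
  hsv=cv2.cvtColor(c_["image"],cv2.COLOR_BGR2HSV)
  red=((hsv[...,0]<6)|(hsv[...,0]>174))&(hsv[...,1]>130)&(hsv[...,2]>80)
  win=np.zeros_like(red); win[140:235,240:330]=1
  v,u=np.nonzero(red&win); print("red",len(u),u.min(),u.max(),v.min(),v.max(),at_z(c_,(u.mean(),v.mean()),.156).round(4))
for t,z in(("lid",.112),):
  r=manip.cut_out(t,c)[0]; cn=max(cv2.findContours(r["mask"].astype(np.uint8),0,1)[0],key=cv2.contourArea); e=cv2.minEnclosingCircle(cn); print(t,e,at_z(c,e[0],z).round(4))
r=manip.cut_out("tray",c)[0]; cn=max(cv2.findContours(r["mask"].astype(np.uint8),0,1)[0],key=cv2.contourArea); q=cv2.boxPoints(cv2.minAreaRect(cn)); P=np.array([at_z(c,p,.016) for p in q]); print(P.round(3),P.mean(0).round(4),np.linalg.norm(P-np.roll(P,1,0),axis=1))
for t,z in(("bottle",.1),("tube",.05),("driver",.015)):
  for r in manip.cut_out(t,c)[:1]: print(t,at_z(c,r["point"],z).round(3))
```

```text
red 33 258 269 168 171 [0.6302 0.2541 0.156 ]
red 21 308 314 148 154 [0.6271 0.2526 0.156 ]
lid ((275.7096862792969, 189.21774291992188), 29.343212127685547) [0.5695 0.214  0.112 ]
[[ 0.572 -0.054  0.016]
 [ 0.638 -0.302  0.016]
 [ 0.389 -0.36   0.016]
 [ 0.326 -0.116  0.016]] [ 0.4814 -0.2078  0.016 ] [0.25368875 0.25698783 0.25541469 0.2524168 ]
bottle [0.544 0.431 0.1  ]
tube [0.547 0.439 0.05 ]
driver [0.835 0.093 0.015]
```

View pics/crop1.png

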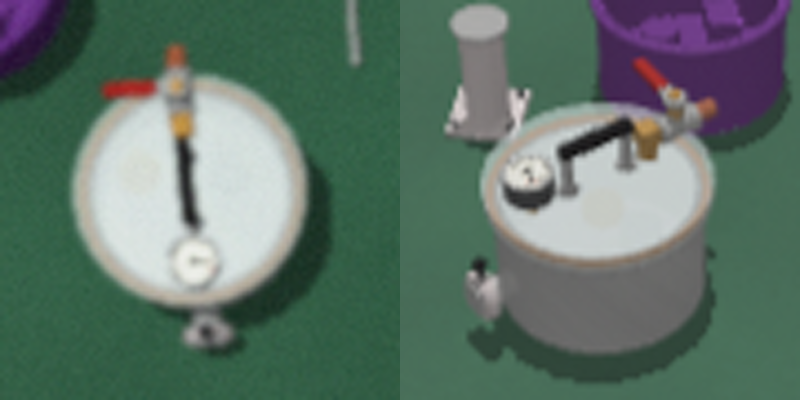

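The crop confirms it: steel pot, clear lid, red lever pointing left across the valve (tap axis at crop (177,85)), gauge at crop (193,261).

```bash
cat >> h.py <<'E'
from scipy.optimize import least_squares
def fit(obs,x0):
    # obs: (cam, uv, lid xyz)
    f=lambda p: np.concatenate([px(c,[p[0]+np.cos(p[2])*l[0]-np.sin(p[2])*l[1],p[1]+np.sin(p[2])*l[0]+np.cos(p[2])*l[1],.096+l[2]])-uv for c,uv,l in obs])
    r=least_squares(f,x0); return r.x,r.fun
E
python3 - <<'E'
from h import *
c=manip.read_camera("top"); d=manip.read_camera("side")
k=90/400; T=lambda u,v:np.array([235+u*k-.4,150+v*k-.4]); S=lambda u,v:np.array([255+(u-400)*k-.4,135+v*k-.4])
o=[(c,T(177,86),(.0735,0,.06)),(c,T(193,261),(-.061,0,.054)),(c,T(190,191),(0,0,.012)),(c,T(103,90),(.0735,.057,.06)),
(d,S(676,96),(.0735,0,.06)),(d,S(529,171),(-.061,0,.054)),(d,S(640,62),(.0735,.057,.06)),(d,S(598,138),(0,0,.062))]
p,r=fit(o,[.57,.21,0]); print(p,r.reshape(-1,2).round(2))
a=p[2];R=np.array([[np.cos(a),-np.sin(a)],[np.sin(a),np.cos(a)]])
for l in([.0735,0],[.0735,.038],[.1115,0]): print(p[:2]+R@l)
E
```

```text
[0.55964562 0.20689039 0.11507555] [[ 0.5   0.07]
 [ 0.31 -0.22]
 [ 0.38 -0.37]
 [ 0.52  0.67]
 [ 0.17  0.41]
 [-0.03 -0.7 ]
 [-0.59 -0.41]
 [-0.28 -1.72]]
[0.6326595  0.21532978]
[0.62829627 0.25307846]
[0.67040817 0.21969301]
```

>>> carry_out --motion "-0.3 -0.08 -0.3 0 0 0 -0.3; -0.6 -0.16 -0.5 0 0 0 -0.3; -0.94 -0.24 -0.5 0 0 0 -0.3; -0.94 -0.24 -0.5 0 0 0 -0.3"

```text
clock: 1.88
eef_pos: [0.3666, 0.4845, 0.255]
tool_rot: [[-0.898, 0.44, 0.006], [0.44, 0.898, 0.001], [-0.005, 0.004, -1.0]]
force: [1.3, -1.0, 0.1]
gripper_width: 0.0387
gripper_force: 0.0
```

>>> carry_out --motion "-0.3 -0.08 0 0 0 0 -0.3; -0.6 -0.16 0 0 0 0 -0.3; -0.94 -0.24 0 0 0 0 -0.3; -0.94 -0.24 0 0 0 0 -0.3"

```text
clock: 2.22
eef_pos: [0.4567, 0.4056, 0.2519]
tool_rot: [[-0.896, 0.444, 0.004], [0.444, 0.896, -0.004], [-0.006, -0.002, -1.0]]
force: [1.7, -1.0, 0.2]
gripper_width: 0.0301
gripper_force: 0.0
```

>>> carry_out --motion "-0.3 -0.08 0 0 0 0 -0.3; -0.6 -0.16 0 0 0 0 -0.3; -0.94 -0.24 0 0 0 0 -0.3; -0.94 -0.24 0 0 0 0 -0.3"

```text
clock: 2.55
eef_pos: [0.5446, 0.3303, 0.2513]
tool_rot: [[-0.896, 0.443, 0.003], [0.443, 0.896, -0.005], [-0.005, -0.004, -1.0]]
force: [1.4, -2.1, 0.1]
gripper_width: 0.0301
gripper_force: 0.0
```

>>> carry_out --motion "-0.3 -0.08 0 0 0 0.02 -0.3; -0.6 -0.16 0 0 0 0.04 -0.3; -0.94 -0.24 0 0 0 0.06 -0.3; -0.94 -0.24 0 0 0 0.08 -0.3; -0.94 -0.24 0 0 0 0.08 -0.3"

```text
clock: 2.97
eef_pos: [0.6289, 0.2613, 0.2508]
tool_rot: [[-0.572, 0.82, -0.001], [0.82, 0.572, -0.003], [-0.002, -0.002, -1.0]]
force: [-0.8, 0.9, -0.6]
gripper_width: 0.03
gripper_force: 0.0
```

>>> carry_out --motion "0 0 0 0 0 0.02 -0.3; 0 0 0 0 0 0.04 -0.3; 0 0 0 0 0 0.06 -0.3; 0 0 0 0 0 0.08 -0.3; 0 0 0 0 0 0.08 -0.3"

```text
clock: 3.38
eef_pos: [0.6261, 0.2666, 0.2519]
tool_rot: [[-0.118, 0.993, -0.001], [0.993, 0.118, 0.001], [0.001, -0.001, -1.0]]
force: [-0.0, -0.2, 0.1]
gripper_width: 0.03
gripper_force: 0.0
```

>>> carry_out --motion "0 0 0.3 0 0 0 -0.3; 0 0 0.62 0 0 0 -0.3; 0 0 0.62 0 0 0 -0.3; 0 0 0.62 0 0 0 -0.3"

```text
clock: 3.72
eef_pos: [0.6249, 0.2655, 0.1757]
tool_rot: [[-0.124, 0.992, -0.005], [0.992, 0.124, -0.002], [-0.001, -0.005, -1.0]]
force: [-0.5, -0.9, 1.6]
gripper_width: 0.0298
gripper_force: 0.0
```

```bash
cat >> h.py <<'E'
def crops(name,X=(.6,.23,.15),h=50):
    o=[]
    for n in("top","side"):
        c=manip.read_camera(n); u,v=px(c,X).astype(int); o.append(cv2.resize(c["image"][v-h:v+h,u-h:u+h],(400,400),interpolation=cv2.INTER_CUBIC)); print(n,u-h,v-h)
    cv2.imwrite(f"pics/{name}.png",np.hstack(o))
E
python3 -c "
from h import *
crops('c2')"
```

```text
top 220 128
side 256 108
```

View pics/c2.png

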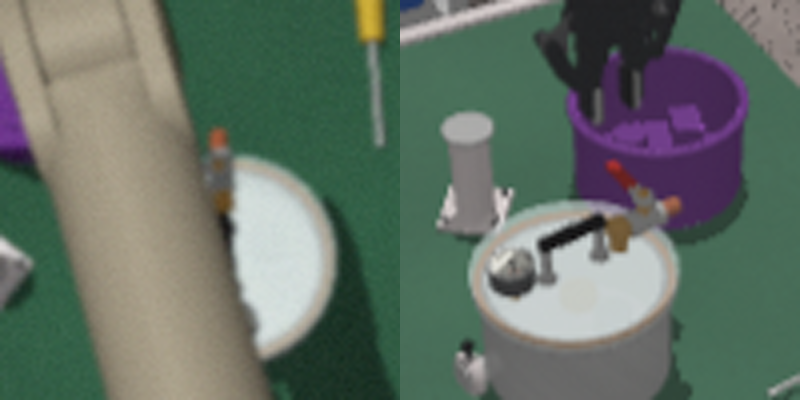

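Run:
```python
from h import *
d=manip.read_camera("side"); s=manip.state(); print(s["eef_pos"])
f=lambda X:((px(d,X)-[256,108])*4+[400,0]).round()
e=np.array(s["eef_pos"]); R=np.array(s["tool_rot"])
print("tcp",f(e),"tips",f(e+R@[0,.015,-.005]),f(e+R@[0,-.015,-.005]),"lever",f([.6269,.265,.156]),"handle",f([.56,.207,.152]),"tip",f([.6261,.272,.156]))
```

```text
[0.62847654 0.26569123 0.18095285]
tcp [613. 141.] tips [627. 131.] [598. 143.] lever [612. 165.] handle [572. 229.] tip [608. 161.]
```

>>> carry_out --motion "0 0 0.15 0 0 0 -0.3; 0 0 0.3 0 0 0 -0.3; 0 0 0.32 0 0 0 -0.3; 0 0 0.32 0 0 0 -0.3; 0 0 0.32 0 0 0 -0.3"

```text
clock: 4.28
eef_pos: [0.6281, 0.2652, 0.1413]
tool_rot: [[-0.119, 0.993, 0.002], [0.993, 0.119, 0.001], [0.001, 0.002, -1.0]]
force: [-0.0, 0.3, 0.5]
gripper_width: 0.0296
gripper_force: 0.0
```

Run:
```python
from h import *
s=manip.state(); print(s["eef_pos"],s["force"])
d=manip.read_camera("side"); cv2.imwrite("pics/c3.png",cv2.resize(d["image"][120:190,270:350],(800,600),interpolation=cv2.INTER_CUBIC))
e=np.array(s["eef_pos"]); R=np.array(s["tool_rot"])
print([((px(d,X)-[270,120])*[10,600/70]).round() for X in(e,e+R@[0,0,-.019])])
```

```text
[0.62808638 0.26516744 0.14131541] [-0.04248263  0.29920879  0.46102329]
[array([394., 277.]), array([393., 241.])]
```

View pics/c3.png

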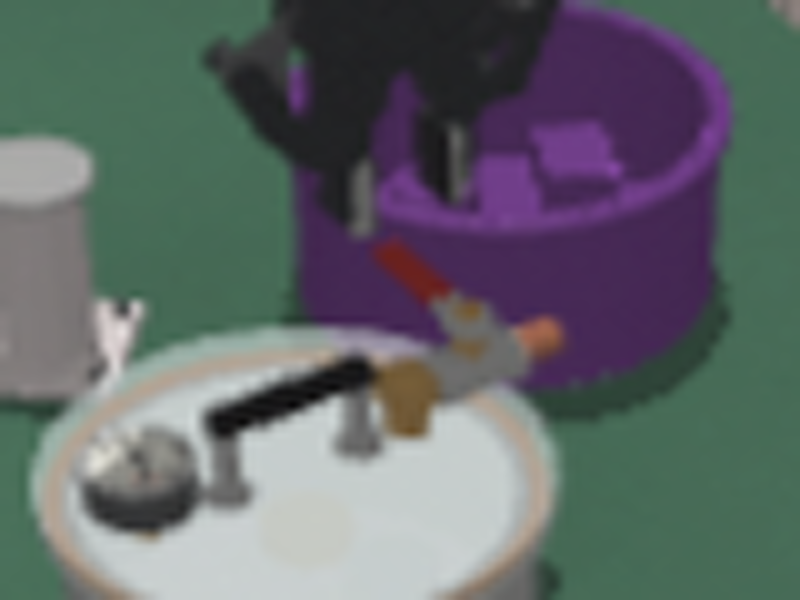

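Run:
```python
from h import *
d=manip.read_camera("side"); s=manip.state()
U=lambda u,v:np.array([270+u/10-.45,120+v*70/600-.45])
for n,p in(("L",(363,237)),("R",(457,199)),("mid",(410,218))):
  for z in(.14,.15,.16,.17): print(n,z,at_z(d,U(*p),z).round(4))
print("levertip",at_z(d,U(383,246),.156).round(4), "axis",at_z(d,U(462,303),.156).round(4),"filter end",at_z(d,U(550,333),.132).round(4))
print(s["gripper_width"],s["joint_positions"])
```

```text
L 0.14 [0.6301 0.2988 0.14  ]
L 0.15 [0.6249 0.2873 0.15  ]
L 0.16 [0.6196 0.2757 0.16  ]
L 0.17 [0.6143 0.2642 0.17  ]
R 0.14 [0.6719 0.3062 0.14  ]
R 0.15 [0.6662 0.2946 0.15  ]
R 0.16 [0.6605 0.2829 0.16  ]
R 0.17 [0.6548 0.2713 0.17  ]
mid 0.14 [0.6509 0.3025 0.14  ]
mid 0.15 [0.6454 0.2909 0.15  ]
mid 0.16 [0.6399 0.2793 0.16  ]
mid 0.17 [0.6344 0.2677 0.17  ]
levertip [0.6254 0.2717 0.156 ] axis [0.6334 0.2255 0.156 ] filter end [0.6652 0.22   0.132 ]
0.03017945570496807 [-0.68808745  0.54914466  0.37725127  1.28314512 -0.19888963  1.34262963
 -0.19814635]
```

>>> carry_out --motion "0 0 0 0 0 0 -0.6; 0 0 0 0 0 0 -0.8; 0 0 0 0 0 0 -1; 0 0 0 0 0 0 -1; 0 0 0 0 0 0 -1"

```text
clock: 4.8
eef_pos: [0.6271, 0.2649, 0.1392]
tool_rot: [[-0.119, 0.993, -0.0], [0.993, 0.119, 0.0], [0.0, -0.0, -1.0]]
force: [-0.3, -0.5, 0.3]
gripper_width: -0.0001
gripper_force: 0.0
```

Run:
```python
from h import *
s=manip.state(); print(s["eef_pos"],s["force"],s["gripper_width"],s["gripper_force"])
d=manip.read_camera("side"); cv2.imwrite("pics/c4.png",cv2.resize(d["image"][120:190,270:350],(800,600),interpolation=cv2.INTER_CUBIC))
```

```text
[0.62712846 0.26487324 0.13924293] [-0.31093203 -0.49195118  0.31435531] -7.315680541307989e-05 0.0
```

View pics/c4.png

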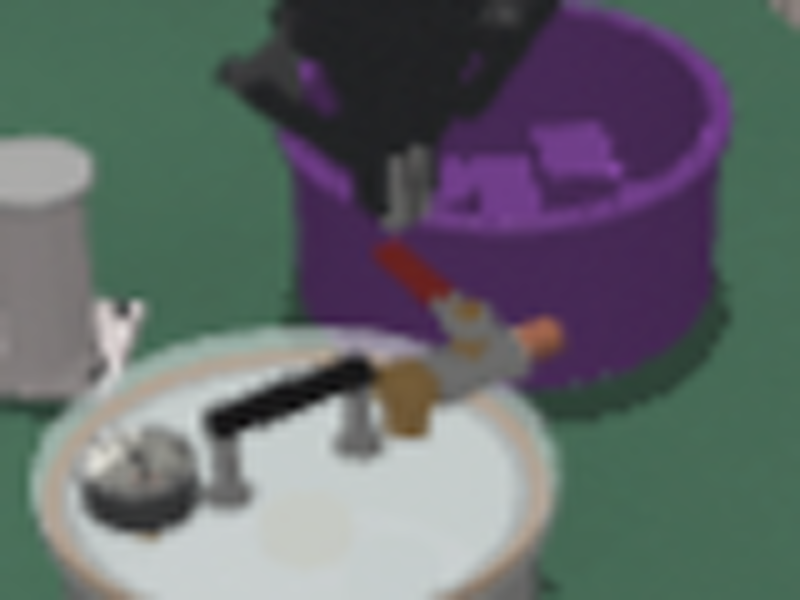

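Run:
```python
from h import *
d=manip.read_camera("side"); c=manip.read_camera("top")
print("base",px(d,[0,0,0]),px(c,[0,0,0]),"start tcp",px(d,[.2697,.563,.191]),px(c,[.27,.563,.191]))
U=lambda u,v:np.array([270+u/10-.45,120+v*70/600-.45])
print("tcp",px(d,manip.state()["eef_pos"]),"seen tip",U(405,228))
for n,p in (("tray side corners",[(337,245),(394,292),(337,342),(278,291)]),): print([at_z(d,q,.016).round(3) for q in p])
print("pot side base check", [at_z(d,q,0).round(3) for q in [(300,211)]], "tcp top", px(c,manip.state()["eef_pos"]))
a=cv2.imread("pics/side0.png")[85:135,155:205]; b=d["image"][280:340,100:220]
cv2.imwrite("pics/c5.png",np.hstack([cv2.resize(a,(400,400),interpolation=2),cv2.resize(c["image"][280:400,260:380],(400,400),interpolation=2)]))
```

```text
base [160.99950334 301.01694189] [332.63821352 352.06649315] start tcp [185.41909041 125.05117355] [163.06439776 274.49291493]
tcp [309.26904652 152.91253716] seen tip [310.05 146.15]
[array([ 0.563, -0.064,  0.016]), array([ 0.626, -0.299,  0.016]), array([ 0.4  , -0.362,  0.016]), array([ 0.322, -0.138,  0.016])]
pot side base check [array([0.527, 0.144, 0.   ])] tcp top [260.93508068 171.20686022]
```

View pics/c5.png

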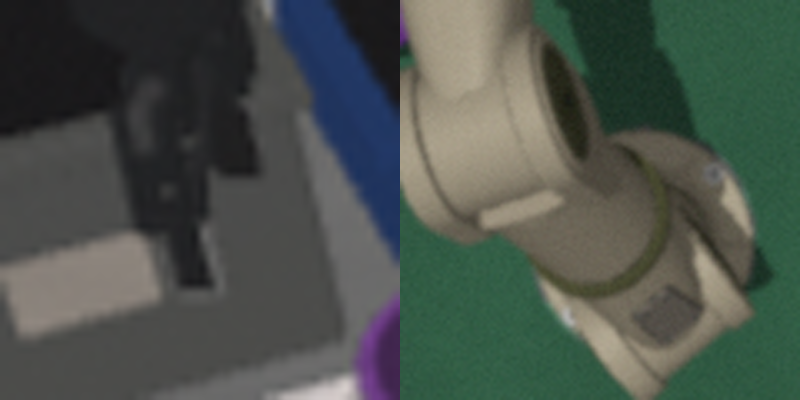

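The shut fingers missed the lever. In the side view the tip sits about 7 px higher than the reported TCP projects, at both the start and here, so the true tip is either about 30 mm higher or farther out. Lowering with open fingers is safe in both cases and will tell them apart.

>>> carry_out --motion "0 0 0 0 0 0 -0.06; 0 0 0 0 0 0 -0.06; 0 0 0 0 0 0 -0.06; 0 0 0.04 0 0 0 -0.06; 0 0 0.08 0 0 0 -0.06"

```text
clock: 5.37
eef_pos: [0.6273, 0.2649, 0.1294]
tool_rot: [[-0.118, 0.993, 0.001], [0.993, 0.118, 0.0], [0.0, 0.001, -1.0]]
force: [-0.4, -0.2, 0.2]
gripper_width: 0.04
gripper_force: 0.0
```

>>> carry_out --motion "0 0 0.03 0 0 0 -0.06; 0 0 0.06 0 0 0 -0.06; 0 0 0.08 0 0 0 -0.06; 0 0 0.08 0 0 0 -0.06"

```text
clock: 5.7
eef_pos: [0.6267, 0.2647, 0.119]
tool_rot: [[-0.118, 0.993, -0.001], [0.993, 0.118, -0.001], [-0.0, -0.001, -1.0]]
force: [0.3, 0.1, 0.6]
gripper_width: 0.04
gripper_force: 0.0
```

>>> carry_out --motion "0 0 0.03 0 0 0 -0.06; 0 0 0.06 0 0 0 -0.06; 0 0 0.08 0 0 0 -0.06; 0 0 0.08 0 0 0 -0.06"

```text
clock: 6.03
eef_pos: [0.6267, 0.2647, 0.1095]
tool_rot: [[-0.119, 0.993, -0.001], [0.993, 0.119, -0.0], [-0.0, -0.001, -1.0]]
force: [-0.4, 0.5, -0.5]
gripper_width: 0.0404
gripper_force: 0.0
```

Run:
```python
from h import *
s=manip.state(); print(s["eef_pos"],s["force"],s["gripper_width"],s["gripper_force"])
d=manip.read_camera("side"); cv2.imwrite("pics/c6.png",cv2.resize(d["image"][120:190,270:350],(800,600),interpolation=cv2.INTER_CUBIC))
```

```text
[0.62673652 0.26470579 0.10953872] [-0.4470131   0.53121298 -0.48447284] 0.04036486874546904 0.0
```

View pics/c6.png

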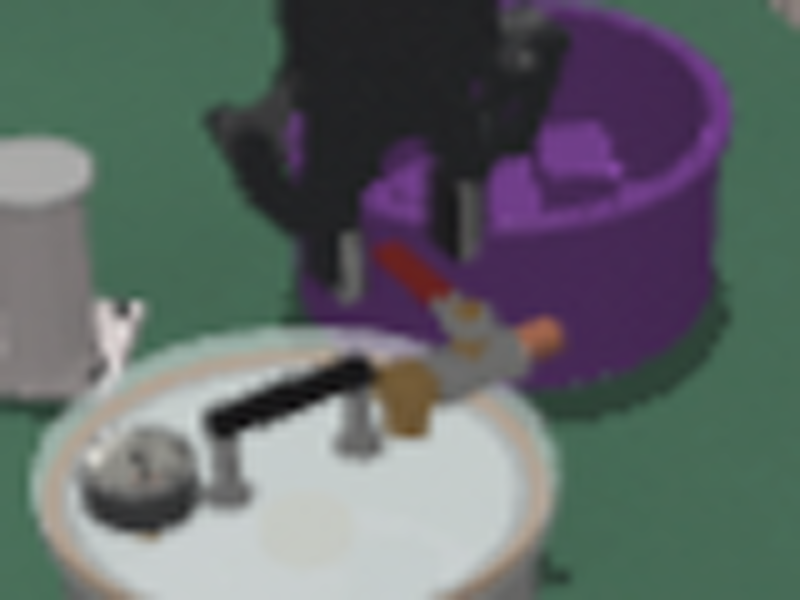

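>>> carry_out --motion "0 0 0 0 0 0 -0.4; 0 0 0 0 0 0 -0.6; 0 0 0 0 0 0 -0.72; 0 0 0 0 0 0 -0.75; 0 0 0 0 0 0 -0.8"

```text
clock: 6.5
eef_pos: [0.6267, 0.2648, 0.1107]
tool_rot: [[-0.118, 0.993, -0.001], [0.993, 0.118, 0.0], [0.0, -0.001, -1.0]]
force: [-3.8, -1.4, 3.1]
gripper_width: 0.0098
gripper_force: 58.5
```

Grip force of 58 N at 10 mm confirms the fingers now hold the lever, so the reported TCP z reads about 30 mm low. Next I'll loosen the grip, move 3 mm out and swing the arc.

>>> carry_out --motion "0 0 0 0 0 0 -0.55; 0 0 0 0 0 0 -0.55; 0.025 0 0 0 0 0 -0.55; 0.025 0 0 0 0 0 -0.55"

```text
clock: 6.83
eef_pos: [0.6268, 0.2686, 0.1103]
tool_rot: [[-0.119, 0.993, 0.0], [0.993, 0.119, 0.0], [0.0, 0.0, -1.0]]
force: [-0.3, 0.2, -0.0]
gripper_width: 0.0192
gripper_force: 0.0
```

>>> carry_out --motion "-0.003 0.053 0 0 0 0.0194 -0.55; -0.013 0.106 0 0 0 0.0389 -0.55; -0.029 0.157 0 0 0 0.0583 -0.55; -0.051 0.205 0 0 0 0.0778 -0.55; -0.079 0.251 0 0 0 0.0972 -0.55"

```text
clock: 7.25
eef_pos: [0.6577, 0.2624, 0.1101]
tool_rot: [[0.477, 0.879, -0.001], [0.879, -0.477, 0.0], [-0.0, -0.001, -1.0]]
force: [-1.2, -0.4, 0.7]
gripper_width: 0.0188
gripper_force: 0.6
```

>>> carry_out --motion "-0.003 0.053 0 0 0 0.0194 -0.55; -0.013 0.106 0 0 0 0.0389 -0.55; -0.029 0.157 0 0 0 0.0583 -0.55; -0.051 0.205 0 0 0 0.0778 -0.55; -0.079 0.251 0 0 0 0.0972 -0.55"

```text
clock: 7.67
eef_pos: [0.6797, 0.2401, 0.11]
tool_rot: [[0.895, 0.447, -0.001], [0.447, -0.895, 0.0], [-0.001, -0.001, -1.0]]
force: [-1.1, 0.1, 0.1]
gripper_width: 0.0191
gripper_force: 0.6
```

>>> carry_out --motion "-0.003 0.053 0 0 0 0.0194 -0.55; -0.013 0.106 0 0 0 0.0389 -0.55; -0.022 0.136 0 0 0 0.05 -0.55; -0.022 0.136 0 0 0 0.05 -0.55"

```text
clock: 8.0
eef_pos: [0.685, 0.223, 0.1101]
tool_rot: [[0.989, 0.149, -0.0], [0.149, -0.989, -0.001], [-0.0, 0.001, -1.0]]
force: [-0.9, -0.8, 0.2]
gripper_width: 0.0192
gripper_force: 0.0
```

>>> carry_out --motion "-0.001 0.03 0 0 0 0.01 -0.55; -0.003 0.05 0 0 0 0.01 -0.55; -0.003 0.06 0 0 0 0.01 -0.55; -0.003 0.06 0 0 0 0.01 -0.55"

```text
clock: 8.33
eef_pos: [0.6856, 0.2166, 0.1102]
tool_rot: [[0.996, 0.094, -0.0], [0.094, -0.996, 0.0], [-0.0, -0.0, -1.0]]
force: [0.2, 0.8, -1.4]
gripper_width: 0.0189
gripper_force: 0.4
```

```bash
python3 -c "
from h import *
s=manip.state();print(s['force'],s['torque'],s['gripper_force'],s['eef_pos'])"
```

```text
[ 0.23961134  0.81276325 -1.40301978] [ 0.16628926 -0.05208816 -0.03051297] 0.3835189249366522 [0.6855886  0.21658392 0.11023853]
```

>>> carry_out --motion "0 0.015 0 0 0 0 -0.55; 0 0.03 0 0 0 0 -0.55; 0 0.03 0 0 0 0 -0.55; 0 0.03 0 0 0 0 -0.55"

```text
clock: 8.67
eef_pos: [0.6864, 0.2142, 0.1106]
tool_rot: [[0.996, 0.093, 0.001], [0.093, -0.996, 0.002], [0.001, -0.001, -1.0]]
force: [3.0, 3.8, -1.1]
gripper_width: 0.0195
gripper_force: 2.0
```

>>> carry_out --motion "0 -0.03 0 0 0 0 -0.4; 0 -0.03 -0.2 0 0 0 -0.2; 0 -0.03 -0.45 0 0 0 0; 0 -0.03 -0.55 0 0 0 0; 0 -0.03 -0.55 0 0 0 0"

```text
clock: 9.08
eef_pos: [0.6877, 0.2159, 0.181]
tool_rot: [[0.996, 0.091, 0.006], [0.091, -0.996, 0.001], [0.006, -0.0, -1.0]]
force: [0.4, 0.3, 0.4]
gripper_width: 0.0424
gripper_force: 0.0
```

Run:
```python
from h import *
s=manip.state(); print(s["eef_pos"])
c=manip.read_camera("top");d=manip.read_camera("side")
for n,c_ in(("top",c),("side",d)):
  hsv=cv2.cvtColor(c_["image"],cv2.COLOR_BGR2HSV)
  red=((hsv[...,0]<6)|(hsv[...,0]>174))&(hsv[...,1]>130)&(hsv[...,2]>80)
  win=np.zeros_like(red); win[130:235,240:345]=1
  v,u=np.nonzero(red&win); print(n,len(u), at_z(c_,(u.mean(),v.mean()),.156).round(4) if len(u) else "")
a=cv2.resize(c["image"][140:230,235:325],(400,400),interpolation=2)
b=cv2.resize(d["image"][120:210,265:355],(400,400),interpolation=2)
cv2.imwrite("pics/c7.png",np.hstack([a,b]))
```

```text
[0.68766309 0.21587763 0.18101953]
top 0 
side 21 [0.6677 0.2142 0.156 ]
```

View pics/c7.png

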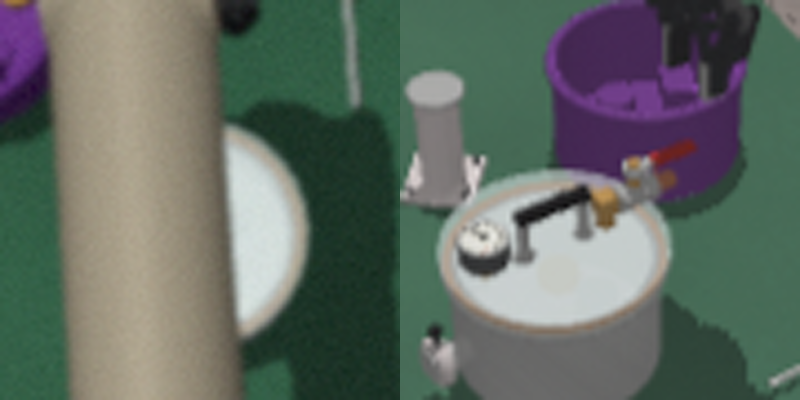

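Lever is in line with the valve (crop (693,148) to (633,168)) and the needle has swung. Moving to the handle.

>>> carry_out --motion "-0.3 -0.01 0 0 0 -0.003 0; -0.6 -0.02 0 0 0 -0.003 0; -0.9 -0.02 0 0 0 -0.003 0; -0.98 -0.02 0 0 0 -0.003 0; -0.98 -0.02 0 0 0 -0.003 0"

```text
clock: 9.6
eef_pos: [0.5649, 0.2084, 0.175]
tool_rot: [[0.994, 0.111, -0.004], [0.111, -0.994, 0.0], [-0.004, -0.001, -1.0]]
force: [0.8, 0.9, 0.5]
gripper_width: 0.0425
gripper_force: 0.0
```

Run:
```python
from h import *
d=manip.read_camera("side")
S=lambda u,v:np.array([265+(u-400)*.225-.4,120+v*.225-.4])
print("handle",at_z(d,S(553,201),.158).round(4),"expect",px(d,[.5596,.2069,.158]),S(553,201))
o=[(d,S(633,168),(.0735,0,.06)),(d,S(483,233),(-.061,0,.054)),(d,S(553,201),(0,0,.062)),(d,S(694,147),(.1305,0,.06))]
print(fit(o,[.56,.207,.115]))
s=manip.state();print(s["eef_pos"],s["tool_rot"])
```

```text
handle [0.5581 0.2024 0.158 ] expect [298.85747121 163.93008946] [299.025 164.825]
(array([0.55786567, 0.20446216, 0.07148341]), array([ 0.19778023,  0.25406209, -0.26135223,  0.50062145, -0.32261585,
       -0.32872133,  0.40266693, -0.51156288]))
[0.56663944 0.20865378 0.17551243] [[ 9.93790113e-01  1.11251446e-01 -2.08037322e-03]
 [ 1.11252715e-01 -9.93792020e-01  5.04231109e-04]
 [-2.01136186e-03 -7.32547059e-04 -9.99997709e-01]]
```

>>> carry_out --motion "-0.06 0.017 0 0 0 0 0; -0.06 0.017 0.1 0 0 0 0; -0.06 0.017 0.2 0 0 0 0; -0.06 0.017 0.3 0 0 0 0; -0.06 0.017 0.3 0 0 0 0"

```text
clock: 10.07
eef_pos: [0.5598, 0.2046, 0.1363]
tool_rot: [[0.994, 0.109, -0.005], [0.109, -0.994, -0.003], [-0.005, 0.002, -1.0]]
force: [-1.0, 0.7, -1.4]
gripper_width: 0.0427
gripper_force: 0.0
```

>>> carry_out --motion "0 0 0.1 0 0 0 0; 0 0 0.2 0 0 0 0; 0 0 0.28 0 0 0 0; 0 0 0.28 0 0 0 0"

```text
clock: 10.4
eef_pos: [0.5599, 0.2049, 0.1039]
tool_rot: [[0.994, 0.11, -0.004], [0.11, -0.994, -0.002], [-0.004, 0.001, -1.0]]
force: [-0.1, 0.3, 0.2]
gripper_width: 0.0428
gripper_force: 0.0
```

>>> carry_out --motion "0 0 0 0 0 0 -0.3; 0 0 0 0 0 0 -0.5; 0 0 0 0 0 0 -0.7; 0 0 0 0 0 0 -1; 0 0 0 0 0 0 -1"

```text
clock: 10.82
eef_pos: [0.5614, 0.2072, 0.1077]
tool_rot: [[0.994, 0.111, 0.001], [0.111, -0.994, 0.003], [0.001, -0.003, -1.0]]
force: [-2.1, 4.8, 2.8]
gripper_width: 0.0104
gripper_force: 58.8
```

>>> carry_out --motion "0 0 -0.05 0 0 0 -1; 0 0 -0.1 0 0 0 -1; 0 0 -0.15 0 0 0 -1; 0 0 -0.2 0 0 0 -1; 0 0 -0.25 0 0 0 -1"

```text
clock: 11.23
eef_pos: [0.5614, 0.2047, 0.1374]
tool_rot: [[0.994, 0.109, -0.0], [0.109, -0.994, -0.001], [-0.0, 0.001, -1.0]]
force: [0.5, 0.0, -7.4]
gripper_width: 0.0103
gripper_force: 58.9
```

>>> carry_out --motion "0 0 -0.1 0 0 0 -1; 0 0 -0.2 0 0 0 -1; 0 0 -0.3 0 0 0 -1; 0 0 -0.4 0 0 0 -1; 0 0 -0.45 0 0 0 -1"

```text
clock: 11.65
eef_pos: [0.5623, 0.2054, 0.1934]
tool_rot: [[0.994, 0.11, 0.003], [0.11, -0.994, 0.001], [0.003, -0.001, -1.0]]
force: [0.4, -0.7, -6.0]
gripper_width: 0.0102
gripper_force: 59.0
```

Run:
```python
from h import *
s=manip.state();print(s["eef_pos"],s["force"],s["torque"],s["gripper_width"],s["gripper_force"])
c=manip.read_camera("top");d=manip.read_camera("side")
cv2.imwrite("pics/c8.png",np.hstack([c["image"][100:300,200:460],d["image"][60:260,190:450]]))
for t in("pot","lid","tray"):
  for n,q in(("t",c),("s",d)):
    print(t,n,[(round(r["conf"],2),np.round(r["point"])) for r in manip.cut_out(t,q)[:4]])
# tray: fit square from both views via white mask corners
for q in(c,d):
  m=manip.cut_out("tray",q)[0]["mask"].astype(np.uint8); cn=max(cv2.findContours(m,0,1)[0],key=cv2.contourArea)
  h=cv2.convexHull(cn); a=cv2.approxPolyDP(h,8,True)[:,0]; P=np.array([at_z(q,p,.016) for p in a.astype(float)]); print(P.round(3),P.mean(0).round(4))
```

```text
[0.56233692 0.20541243 0.19341493] [ 0.36558296 -0.74394454 -6.01313456] [-0.01735988 -0.09233904 -0.00471862] 0.010220731294876668 59.037821888923645
pot t [(0.86, array([246., 273.])), (0.76, array([226., 139.])), (0.56, array([161., 234.])), (0.24, array([296., 188.]))]
pot s [(0.97, array([327., 134.])), (0.86, array([219., 194.])), (0.76, array([300., 192.])), (0.57, array([225., 138.]))]
lid t [(0.82, array([296., 186.]))]
lid s [(0.72, array([301., 156.]))]
tray t [(0.63, array([390., 219.]))]
tray s [(0.97, array([338., 294.]))]
[[ 0.627 -0.297  0.016]
 [ 0.394 -0.358  0.016]
 [ 0.33  -0.119  0.016]
 [ 0.569 -0.058  0.016]] [ 0.4799 -0.2079  0.016 ]
[[ 0.568 -0.067  0.016]
 [ 0.622 -0.305  0.016]
 [ 0.383 -0.363  0.016]
 [ 0.33  -0.118  0.016]] [ 0.476  -0.2133  0.016 ]
```

View pics/c8.png

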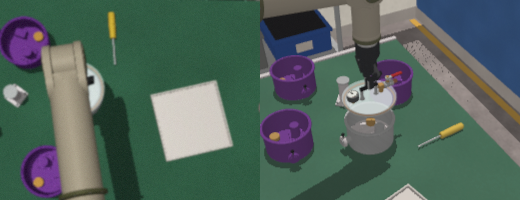

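Side view shows the lid clear of the pot, level, with the pot in place. Carrying it to the tray centre at about (0.479, -0.210).

>>> carry_out --motion "-0.05 0.14 0 0 0 0 -1; -0.1 0.31 0 0 0 0 -1; -0.15 0.48 0 0 0 0 -1; -0.21 0.66 0 0 0 0 -1; -0.265 0.84 0 0 0 0 -1"

```text
clock: 12.57
eef_pos: [0.5404, 0.1006, 0.1906]
tool_rot: [[0.994, 0.11, -0.0], [0.11, -0.994, -0.0], [-0.0, 0.0, -1.0]]
force: [0.0, -0.3, -6.4]
gripper_width: 0.0103
gripper_force: 58.9
```

>>> carry_out --motion "-0.05 0.17 0 0 0 0 -1; -0.1 0.34 0 0 0 0 -1; -0.16 0.51 0 0 0 0 -1; -0.21 0.68 0 0 0 0 -1; -0.265 0.84 0 0 0 0 -1"

```text
clock: 12.98
eef_pos: [0.5199, -0.0034, 0.1908]
tool_rot: [[0.994, 0.109, 0.0], [0.109, -0.994, 0.0], [0.0, -0.0, -1.0]]
force: [1.1, 0.1, -6.7]
gripper_width: 0.0101
gripper_force: 58.9
```

>>> carry_out --motion "-0.05 0.17 0 0 0 0 -1; -0.1 0.34 0 0 0 0 -1; -0.16 0.51 0 0 0 0 -1; -0.21 0.68 0 0 0 0 -1; -0.265 0.84 0 0 0 0 -1"

```text
clock: 13.4
eef_pos: [0.4993, -0.1071, 0.1909]
tool_rot: [[0.994, 0.109, 0.0], [0.109, -0.994, 0.0], [0.0, -0.0, -1.0]]
force: [0.4, 0.1, -6.9]
gripper_width: 0.0102
gripper_force: 58.9
```

>>> carry_out --motion "-0.05 0.17 0 0 0 0 -1; -0.1 0.34 0 0 0 0 -1; -0.16 0.51 0 0 0 0 -1; -0.24 0.73 0 0 0 0 -1; -0.265 0.82 0 0 0 0 -1"

```text
clock: 13.82
eef_pos: [0.4771, -0.2113, 0.1912]
tool_rot: [[0.994, 0.105, 0.0], [0.105, -0.994, -0.001], [0.0, 0.002, -1.0]]
force: [-0.6, -1.1, -6.6]
gripper_width: 0.0103
gripper_force: 59.0
```

Run:
```python
from h import *
manip.read_camera("top");d=manip.read_camera("side")
s=manip.state();print(s["eef_pos"],np.round(s["tool_rot"],3),s["force"],s["gripper_width"])
m=manip.cut_out("lid",d)[0]; print(m["conf"],m["point"])
e=cv2.minEnclosingCircle(max(cv2.findContours(m["mask"].astype(np.uint8),0,1)[0],key=cv2.contourArea)); print(e)
p=np.array(s["eef_pos"]); print("exp lid plate centre px",px(d,p+[-.002,-.001,0]))
```

```text
[ 0.47750309 -0.21052303  0.19107895] [[ 0.995  0.104  0.   ]
 [ 0.104 -0.995 -0.001]
 [ 0.     0.001 -1.   ]] [ 1.2786087  -0.14235371 -6.41882109] 0.009895246900250163
0.9 [334.4, 257.7]
((340.5, 246.5), 42.31439971923828)
exp lid plate centre px [336.2334892  252.85695567]
```

>>> carry_out --motion "0 0 0.2 0 0 0 -1; 0 0 0.4 0 0 0 -1; 0 0 0.6 0 0 0 -1; 0 0 0.8 0 0 0 -1; 0 0 1 0 0 0 -1"

```text
clock: 14.38
eef_pos: [0.4795, -0.2054, 0.0696]
tool_rot: [[0.994, 0.112, 0.0], [0.112, -0.994, 0.001], [0.0, -0.001, -1.0]]
force: [0.7, 0.3, -5.8]
gripper_width: 0.01
gripper_force: 59.0
```

>>> carry_out --motion "0 0 0.07 0 0 0 -1; 0 0 0.14 0 0 0 -1; 0 0 0.2 0 0 0 -1; 0 0 0.25 0 0 0 -1; 0 0 0.28 0 0 0 -1"

```text
clock: 14.8
eef_pos: [0.4795, -0.2069, 0.0373]
tool_rot: [[0.994, 0.11, 0.001], [0.11, -0.994, -0.0], [0.001, 0.0, -1.0]]
force: [-0.0, 0.2, -6.0]
gripper_width: 0.0103
gripper_force: 59.1
```

>>> carry_out --motion "0 0 0.02 0 0 0 -1; 0 0 0.04 0 0 0 -1; 0 0 0.06 0 0 0 -1; 0 0 0.08 0 0 0 -1; 0 0 0.1 0 0 0 -1"

```text
clock: 15.22
eef_pos: [0.4791, -0.2071, 0.0252]
tool_rot: [[0.994, 0.11, 0.0], [0.11, -0.994, -0.0], [0.0, 0.0, -1.0]]
force: [-0.9, -0.0, -6.7]
gripper_width: 0.0101
gripper_force: 59.1
```

Now slow, until the weight comes off.

>>> carry_out --motion "0 0 0.01 0 0 0 -1; 0 0 0.02 0 0 0 -1; 0 0 0.03 0 0 0 -1; 0 0 0.04 0 0 0 -1; 0 0 0.05 0 0 0 -1"

```text
clock: 15.63
eef_pos: [0.479, -0.2071, 0.0191]
tool_rot: [[0.994, 0.11, 0.0], [0.11, -0.994, -0.0], [0.0, 0.0, -1.0]]
force: [-0.8, -0.0, -7.0]
gripper_width: 0.0101
gripper_force: 59.1
```

>>> carry_out --motion "0 0 0.005 0 0 0 -1; 0 0 0.01 0 0 0 -1; 0 0 0.015 0 0 0 -1; 0 0 0.015 0 0 0 -1"

```text
clock: 15.97
eef_pos: [0.4789, -0.207, 0.0173]
tool_rot: [[0.994, 0.11, -0.0], [0.11, -0.994, -0.0], [-0.0, -0.0, -1.0]]
force: [0.1, 0.1, -6.5]
gripper_width: 0.01
gripper_force: 59.1
```

>>> carry_out --motion "0 0 0.005 0 0 0 -1; 0 0 0.01 0 0 0 -1; 0 0 0.015 0 0 0 -1; 0 0 0.015 0 0 0 -1"

```text
clock: 16.3
eef_pos: [0.479, -0.207, 0.0166]
tool_rot: [[0.994, 0.11, 0.0], [0.11, -0.994, 0.001], [0.001, -0.001, -1.0]]
force: [-5.8, 2.2, 9.5]
gripper_width: 0.0107
gripper_force: 61.1
```

>>> carry_out --motion "0 0 0.005 0 0 0 -1; 0 0 0.01 0 0 0 -1; 0 0 0.01 0 0 0 -1; 0 0 0.01 0 0 0 -1"

```text
clock: 16.63
eef_pos: [0.479, -0.207, 0.0165]
tool_rot: [[0.994, 0.109, 0.001], [0.109, -0.994, 0.002], [0.001, -0.002, -1.0]]
force: [-12.0, 6.1, 24.1]
gripper_width: 0.0103
gripper_force: 63.2
```

>>> carry_out --motion "0 0 -0.008 0 0 0 -1; 0 0 -0.014 0 0 0 -1; 0 0 -0.014 0 0 0 -1"

```text
clock: 16.88
eef_pos: [0.479, -0.207, 0.0166]
tool_rot: [[0.994, 0.11, 0.0], [0.11, -0.994, 0.0], [0.0, -0.0, -1.0]]
force: [-4.5, 2.7, 6.3]
gripper_width: 0.0102
gripper_force: 60.8
```

>>> carry_out --motion "0 0 0 0 0 0 -0.5; 0 0 0 0 0 0 0; 0 0 0 0 0 0 0; 0 0 0 0 0 0 0; 0 0 0 0 0 0 0"

```text
clock: 17.3
eef_pos: [0.4791, -0.2072, 0.0161]
tool_rot: [[0.994, 0.11, 0.0], [0.11, -0.994, -0.0], [0.0, 0.0, -1.0]]
force: [-0.1, 1.0, -0.6]
gripper_width: 0.0425
gripper_force: 0.0
```

>>> carry_out --motion "0 0 -0.1 0 0 0 0; 0 0 -0.3 0 0 0 0; 0 0 -0.6 0 0 0 0; 0 0 -0.9 0 0 0 0; 0 0 -1 0 0 0 0"

```text
clock: 17.72
eef_pos: [0.4808, -0.2089, 0.1416]
tool_rot: [[0.994, 0.108, 0.006], [0.108, -0.994, -0.002], [0.006, 0.002, -1.0]]
force: [1.1, 0.2, 0.9]
gripper_width: 0.0425
gripper_force: 0.0
```

>>> carry_out --motion "0 1 -0.3 0 0 0 0; 0 1 -0.3 0 0 0 0; 0 1 -0.3 0 0 0 0; 0 1 -0.3 0 0 0 0; 0 1 -0.3 0 0 0 0"

```text
clock: 18.13
eef_pos: [0.4905, -0.3307, 0.1734]
tool_rot: [[0.995, 0.103, 0.0], [0.103, -0.995, -0.003], [0.0, 0.003, -1.0]]
force: [-0.2, 0.3, 0.0]
gripper_width: 0.0425
gripper_force: 0.0
```

Run:
```python
from h import *
d=manip.read_camera("side");c=manip.read_camera("top");s=manip.state();print(s["eef_pos"],s["force"])
for n,q in(("s",d),("t",c)):
  for t in ("lid","lever_grip","tray"): print(n,t,[(round(r["conf"],2),r["point"],at_z(q,r["point"],.021).round(3)) for r in manip.cut_out(t,q)[:2]])
print(px(d,[.478,-.208,.021]))
cv2.imwrite("pics/c9.png",np.hstack([d["image"][190:350,260:420],c["image"][150:310,310:470]]).repeat(2,0).repeat(2,1))
```

```text
[ 0.49197768 -0.32610402  0.17213556] [ 0.27609486  0.5501199  -0.21174524]
s lid [(0.65, [337.1, 289.7], array([ 0.479, -0.218,  0.021]))]
s lever_grip []
s tray [(0.95, [326.9, 316.1], array([ 0.411, -0.282,  0.021]))]
t lid [(0.9, [391.0, 218.2], array([ 0.485, -0.206,  0.021]))]
t lever_grip [(0.43, [392.3, 188.3], array([ 0.596, -0.211,  0.021]))]
t tray [(0.55, [372.9, 201.9], array([ 0.544, -0.139,  0.021]))]
[335.34872603 287.39742803]
```

View pics/c9.png

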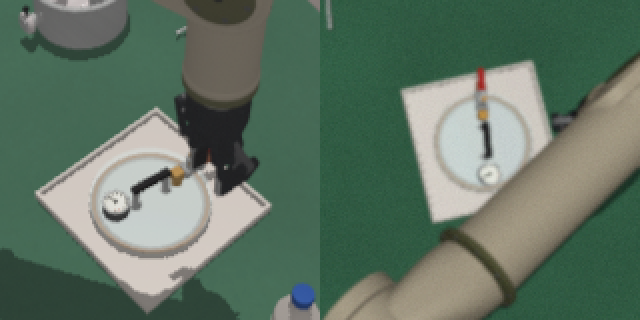

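The lid lies flat and centred in the tray. In the top crop the lever, at (481,75), is in line with the valve. The arm is clear, so I'm handing in.

```bash
python3 -c "
from rig import manip
print(manip.hand_in())"
```

```text
the job is handed in; nothing more can be done
None
```

I swung the vent lever fully open, then lifted the lid off and set it down gently, flat and right side up near the centre of the tray with the lever still open; the job is handed in, but no verdict was returned.

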